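# Hold the spare sample jar down in the empty cradle of a press-to-run mixer

### The job

One of the three sprung ring cradles of the mixer is empty. Take the spare sample jar from the mouse pad, keep it upright, set it into the empty cradle and press it down with the cradle until the cradle is home on its stop; finish while still holding it pressed down there, as the mixer runs only while the jar is held. Leave the two jars that already stand in cradles, and the dish, bottle and tweezers, undisturbed.

Things in the scene. Friction and masses are not known exactly. Their poses are not given: they have to be found in the camera images.
- mixer: Grey press-to-run mixer fixed on the worktop: flat housing 100 mm (its own x) by 260 mm (its own y), 22 mm high, with three identical sprung ring cradles in a row along its own y at +80, 0 and -80 mm. Two cradles hold a jar, one is empty; which one varies. Origin: centre of its underside, z up.
- cradle_1_seat (a point): The aluminium ring cradle at the +y end of the mixer: a shallow cup, 52 mm across its rim, open at the top. This point is the centre of its inner floor and moves with it; z up. With the cradle up it is 40 mm above the worktop, pressed home 28 mm. The rim stands 10 mm above this point; the bore is 41 mm at the floor, widening to 45 mm at the rim. Nothing but the low flat housing, top 22 mm above the worktop, lies beside and below it.
- cradle_1 (a joint): How far cradle 1 is pressed down, m: 0 up, 0.012 home on its stop. It slides straight down against a spring that pushes back with 4 N at the top (a jar's weight does not move it) and about 9 N at the stop, and springs up again if let go.
- cradle_2_seat (a point): The aluminium ring cradle in the middle of the mixer: a shallow cup, 52 mm across its rim, open at the top. This point is the centre of its inner floor and moves with it; z up. With the cradle up it is 40 mm above the worktop, pressed home 28 mm. The rim stands 10 mm above this point; the bore is 41 mm at the floor, widening to 45 mm at the rim. Nothing but the low flat housing, top 22 mm above the worktop, lies beside and below it.
- cradle_2 (a joint): How far cradle 2 is pressed down, m: 0 up, 0.012 home on its stop. It slides straight down against a spring that pushes back with 4 N at the top (a jar's weight does not move it) and about 9 N at the stop, and springs up again if let go.
- cradle_3_seat (a point): The aluminium ring cradle at the -y end of the mixer: a shallow cup, 52 mm across its rim, open at the top. This point is the centre of its inner floor and moves with it; z up. With the cradle up it is 40 mm above the worktop, pressed home 28 mm. The rim stands 10 mm above this point; the bore is 41 mm at the floor, widening to 45 mm at the rim. Nothing but the low flat housing, top 22 mm above the worktop, lies beside and below it.
- cradle_3 (a joint): How far cradle 3 is pressed down, m: 0 up, 0.012 home on its stop. It slides straight down against a spring that pushes back with 4 N at the top (a jar's weight does not move it) and about 9 N at the stop, and springs up again if let go.
- spare_jar: A sample jar, clear round body 36 mm in diameter with a white snap lid, 38 mm in diameter and 8 mm high (lid and body do not come apart); 48 mm high in all, 30 to 65 g. Origin: centre of its underside; z up along the jar. This is the spare one, standing on the flat dark mouse pad (3 mm thick) to the right of the mixer.
- jar_1: A sample jar, clear round body 36 mm in diameter with a white snap lid, 38 mm in diameter and 8 mm high (lid and body do not come apart); 48 mm high in all, 30 to 65 g. Origin: centre of its underside; z up along the jar. This one already stands in one of the cradles; leave it alone.
- jar_2: A sample jar, clear round body 36 mm in diameter with a white snap lid, 38 mm in diameter and 8 mm high (lid and body do not come apart); 48 mm high in all, 30 to 65 g. Origin: centre of its underside; z up along the jar. This one already stands in one of the cradles; leave it alone.
- petri_dish: Bystander: clear round dish with a lid, 63 mm across, 14 mm high, on the worktop behind the work. Origin: centre of its underside.
- lens_cleaner: Bystander: small white bottle with a blue cap, 35 mm across, 98 mm high, standing behind the mixer. Origin: centre of its underside.
- tweezers: Bystander: steel tweezers, 124 mm long, lying behind the mixer. Origin: centre of the underside.
Mind the look-alikes: they are no part of the job. Leave any blue or red look-alike of the spare_jar alone.

How it is judged:
By the outcome, as a careful person would: the job done as asked, in the order asked, and still so for the second after the job is handed in, while the arm keeps its last pose, push and grip.
It also fails if it takes over 40 s, if anything falls off the work surface, if the arm or the gripper's body presses on something with over 40 N, if the wrist force passes 120 N, or if a joint passes its speed limit or range.

### The arm

A 6-joint arm with a two-finger parallel gripper is mounted at the origin on a cart in front of the work surface, level with it; the furniture and walls round the work are solid. World frame = base frame: x ahead of the robot, y to its left, z up, the work surface at z = 0. Lengths are in mm, angles in rad, forces in N, time in s.
With the tool pointing down it reaches from about 400 to 925 mm from the base axis. Payload 12.5 kg.
Tool frame: the origin (TCP) lies between the finger pads; the fingertips stand 8 mm ahead of it and the grasp point (between the pads) lies 11 mm behind it; z points along the fingers, y is the line along which they close (so a half turn about z gives the same grasp; the last joint's range is limited). The gripper opens to 95 mm and grips with 3 to 60 N. Pads are 20 mm wide; open, the fingers measure 119 mm over their backs; the gripper's body (75 mm by 180 mm) begins 59 mm behind the grasp point.
Start: joints at [-1.349, 0.491, 1.559, -0, 1.092, -0.106], TCP at [201.249, -591.73, 222.661] pointing down, gripper open.
Joint ranges: [-3.1, 3.1], [-0.84, 2.19], [0.05, 2.79], [-1.13, 4.28], [0.06, 2.93], [-2.69, 2.69]. Speed limits (rad/s): [2.22, 2.22, 2.79, 3.14, 3.14, 3.14].

### API

Orientations are given as a unit quaternion [x, y, z, w].
In Python, from rig import env, viewer, workorder gives the robot as it stands.
- The arm moves only by the tool move_arm, never from a script. Its argument "plan" is a list that holds one entry, the list of rows, each a list of 6 numbers: the shift along the tool's x, y, z in mm, then the turn, a rotation vector about the tool's x, y, z in degrees. In form: [[[dx, dy, dz, rx, ry, rz], ...]]. A call has 1 to 5 rows; each row shifts and turns the commanded pose from where the row before left it, along the tool's axes as they then stand; what a row does not reach is not made up. A row lasts 1/12 s, in which the tool goes at most 41.7 mm and 7.16 degrees, less where a joint would pass 70% of its speed; a pose out of reach is approached as far as the arm can. A call is refused whole if a number of a shift passes 41.7 or a number of a turn 7.16, either way. A call with a gripper value outside its range is refused whole. "jaw" is the opening, from 0 (shut) to 1 (fully open), set as the call begins (left out, the last holds). The fingers move at their own pace and stop on an object; "force" is the grip in N (left out, the last holds). Time passes only in rows, so rows that do not move let the fingers close. It gives the time, the measured TCP pose, the force, the opening and the grip force at its end, in the units of the state.
- env.get_state(): the state, without advancing time (a new reading comes with each control period).
- viewer.camera(name): name is "scene" or "top"; returns (picture, depth): 384x512x3 uint8, red, green, blue; 384x512 float32, mm along the optical axis (not along the pixel's ray), 0 where there is no reading.
- viewer.camera_params(name): a dict with "fx", "fy", "cx", "cy" (pixels), "dist" ([k1, k2, p1, p2, k3] as OpenCV has them; the pictures are not rectified), "extrinsics" (4x4, takes a point from camera to world coordinates). Camera axes: x right, y up, looking along -z (the intrinsics and any distortion apply to the point x, -y, -z); pixel columns grow to the right and rows downward; lengths in mm; the calibration is good to about 2 mm. A picture is of the moment at which its call begins. camera_params takes no time and is no camera call.
- workorder.job_done(): hands the job in; it is judged then, once.
The state is a dict: "t": time; "qpos": joint angles; "qd": joint speeds; "effort": joint torques, N m; "eef_pos": TCP position; "eef_rot": TCP orientation; "ft_force": force on the tool from outside, world axes, zero at the start; "torque": the same for the moment, N m; "width": opening from 0.0 (shut) to 1.0 (fully open); "finger_force": force on a finger pad.
Only numpy, scipy, OpenCV 4.12 (cv2) and the standard library are available. Lean on these libraries where they do the work, as an engineer would, in place of code of your own. Each camera call takes 0.05 s, during which the arm holds its last target. There are 200 camera calls.

## Working session

There is one attempt and no reset: what is moved stays moved. The work goes in short steps, Python scripts to look and compute and a tool call to move; the robot and the scene stay as the last step left them, time stands still between calls to the robot, and variables do not carry over. Pictures are saved under pics/ and viewed, at most 10 in all, crops included, and the job is handed in when it is done.

Besides the shell and the picture viewer there is one more tool, called after "Call:" as name([rows], argument=value, ...), one row to a line, values as JSON. move_arm: Moves the arm, as the interface text tells. Its arguments: {"type":"object","properties":{"plan":{"type":"array","items":{"type":"array","items":{"type":"array","items":{"type":"number"}}}},"jaw":{"type":"number"},"force":{"type":"number"}},"required":["plan"]}

```bash
mkdir -p pics; cat > h.py <<'E'
import numpy as np, cv2
from rig import env, viewer, workorder
def snap(n):
    im,d=viewer.camera(n); np.savez(f'/tmp/{n}.npz',im=im,d=d); return im,d
def ray(n,u,v):
    p=viewer.camera_params(n);K=np.array([[p['fx'],0,p['cx']],[0,p['fy'],p['cy']],[0,0,1]],float)
    q=cv2.undistortPoints(np.array([[[u,v]]],float),K,np.array(p['dist'],float))[0,0]
    E=np.array(p['extrinsics']);return E[:3,3],E[:3,:3]@np.array([q[0],-q[1],-1.])
def onz(n,u,v,z):
    o,r=ray(n,u,v);return o+r*(z-o[2])/r[2]
E
python3 - <<'E'
from h import *
for n in('scene','top'):
    im,d=snap(n); cv2.imwrite(f'pics/{n}0.png',im[...,::-1])
    p=viewer.camera_params(n);print(n,p['fx'],np.round(p['extrinsics'],2).tolist())
s=env.get_state();print(s['t'],s['eef_rot'],s['ft_force'],s['width'])
E
```

```text
scene 450.96156657448927 [[-0.82, 0.3, -0.49, 146.52], [-0.57, -0.46, 0.68, 473.0], [-0.02, 0.84, 0.55, 557.48], [0.0, 0.0, 0.0, 1.0]]
top 353.4465675737174 [[0.02, 0.98, -0.19, 425.4], [-1.0, 0.02, -0.03, -168.36], [-0.03, 0.19, 0.98, 967.11], [0.0, 0.0, 0.0, 1.0]]
0.1 [ 9.86597043e-01  1.63174960e-01 -3.60148527e-05 -4.53854467e-04] [-0.4523893  -0.32700877 -0.71052591] 1.0009110738379081
```

View pics/top0.png

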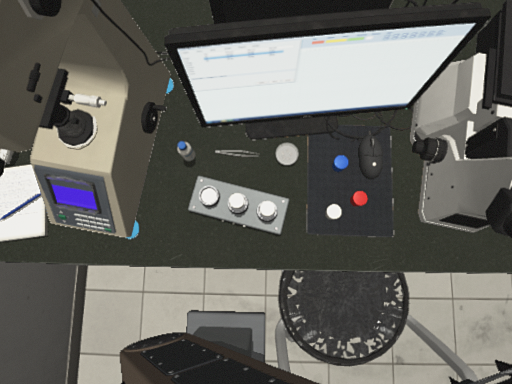

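View pics/scene0.png

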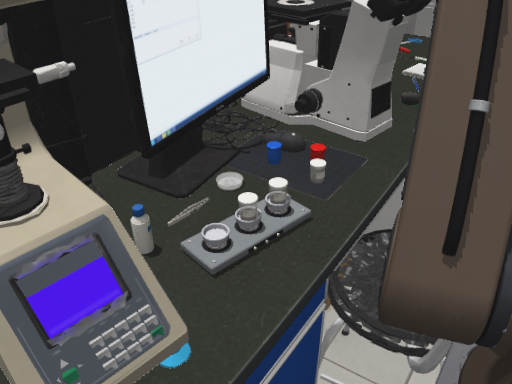

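Candidates for the spare jar in the top view are white (334,212), blue (341,162) and red (361,198). I choose the white one. The cradles are at (208,196), (237,203) and (267,210). In the scene view the one at (215,235), nearest the bottle, looks empty. One close crop will check both choices.

```bash
python3 - <<'E'
from h import *
T=np.load('/tmp/top.npz');S=np.load('/tmp/scene.npz')
a=cv2.resize(T['im'][140:250,180:400],None,fx=3.6,fy=2.7*3.6/2.7*0+3.6*0.75)[:297]
a=cv2.resize(T['im'][150:240,185:385],(800,360),interpolation=cv2.INTER_CUBIC)
b=cv2.resize(S['im'][140:260,175:345],(340,240),interpolation=cv2.INTER_CUBIC)
c=np.zeros((600,800,3),np.uint8);c[:360]=a;c[360:,:340]=b
cv2.imwrite('pics/crop.png',c[...,::-1])
im=T['im'];hsv=cv2.cvtColor(im,cv2.COLOR_RGB2HSV)
m=((hsv[...,2]>170)&(hsv[...,1]<60)).astype(np.uint8)
n,l,st,ce=cv2.connectedComponentsWithStats(m)
for i in range(1,n):
    x,y=ce[i]
    if 185<x<385 and 140<y<240 and st[i,4]>15: print(ce[i].round(1),st[i],T['d'][int(y),int(x)],onz('top',x,y,51).round(1),onz('top',x,y,45).round(1))
# housing corners via mask
g=((hsv[...,2]>85)&(hsv[...,1]<60)).astype(np.uint8);g[:170]=0;g[245:]=0;g[:,:180]=0;g[:,300:]=0
cs=max(cv2.findContours(g,0,1)[0],key=cv2.contourArea);r=cv2.minAreaRect(cs)
print(r);print(np.array([onz('top',*p,22) for p in cv2.boxPoints(r)]).round(1),onz('top',*r[0],22))
E
```

```text
[286.5 153.6] [276 144  22  20 337] 989.01605 [ 697.7 -225.8   51. ] [ 699.5 -226.2   45. ]
[205.1 193.4] [190 177  28  33 440] 946.98584 [585.8 -11.3  51. ] [586.8 -10.3  45. ]
[268.3 207.8] [239 188  49  44 816] 885.0803 [ 550.2 -179.    51. ] [ 551.1 -179.    45. ]
[236.6 200. ] [227 192  21  18 252] 891.5583 [569.4 -95.3  51. ] [570.3 -94.8  45. ]
[207.2 208.3] [196 201  26  12  68] 956.578 [546.1 -18.7  51. ] [546.9 -17.7  45. ]
[333.6 211.1] [327 204  14  15 170] 914.81 [ 544.5 -348.5   51. ] [ 545.3 -349.7   45. ]
((237.91714477539062, 205.0745849609375), (95.81977844238281, 38.73609161376953), 14.322718620300293)
[[ 538.8   41.4   22. ]
 [ 643.5   20.7   22. ]
 [ 581.5 -235.1   22. ]
 [ 480.2 -210.1   22. ]] [560.21619601 -97.04193823  22.        ]
```

View pics/crop.png

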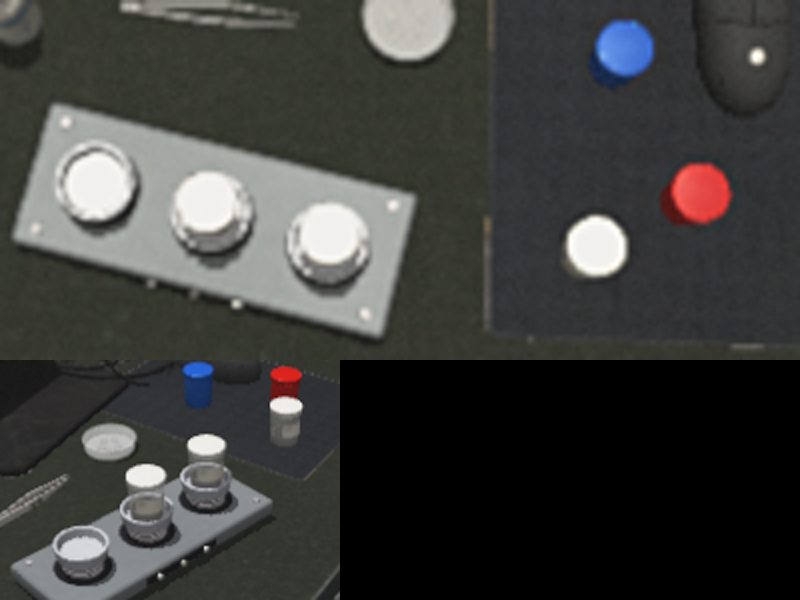

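The crop confirms it. The white jar at top (334,211) stands beside the red and blue look-alikes. The cradle at top (209,196), the left or +y end, is empty, so it is cradle 1. Starting the approach.

Call:
move_arm([
  [[33,-10,0,0,0,0],[33,-10,0,0,0,0],[33,-10,0,0,0,0],[33,-10,0,0,0,0],[33,-10,0,0,0,0]],
], jaw=0.8)

```text
t: 0.52
eef_pos: [342.3, -490.1, 222.4]
eef_rot: [0.987, 0.163, -0.0, -0.0]
ft_force: [1.1, -0.0, 1.0]
width: 0.803
finger_force: 0.0
```

Call:
move_arm([
  [[33,-10,0,0,0,0],[33,-10,0,0,0,0],[33,-10,0,0,0,0],[33,-10,0,0,0,0],[33,-10,0,0,0,0]],
])

```text
t: 0.93
eef_pos: [482.6, -389.5, 222.4]
eef_rot: [0.987, 0.163, -0.0, -0.0]
ft_force: [0.4, -1.0, -0.1]
width: 0.799
finger_force: 0.0
```

Call:
move_arm([
  [[0,0,0,0,0,-7],[0,0,0,0,0,-7],[0,0,0,0,0,-7],[0,0,0,0,0,-7],[0,0,0,0,0,-7]],
])

```text
t: 1.35
eef_pos: [481.5, -390.6, 222.3]
eef_rot: [0.89, 0.455, -0.0, -0.0]
ft_force: [1.6, 0.3, 0.5]
width: 0.798
finger_force: 0.0
```

Call:
move_arm([
  [[0,0,0,0,0,-7],[0,0,0,0,0,-7],[0,0,0,0,0,-7],[0,0,0,0,0,-2],[0,0,0,0,0,0]],
])

```text
t: 1.77
eef_pos: [481.4, -390.7, 222.3]
eef_rot: [0.783, 0.622, -0.0, -0.0]
ft_force: [-0.7, -0.3, -0.7]
width: 0.802
finger_force: 0.0
```

```bash
cat > m.py <<'E'
from h import *
from scipy.spatial.transform import Rotation as R
def rel(t):
    s=env.get_state();M=R.from_quat(s['eef_rot']).as_matrix()
    print('t',s['t'],'p',np.round(s['eef_pos'],1),'q',np.round(s['qpos'],2),'F',np.round(s['ft_force'],1),'w',s['width'])
    a=R.from_matrix(M);print('yaw_y',np.degrees(np.arctan2(M[1,1],M[0,1])).round(2),'tilt z',M[:,2].round(4))
    print('tool delta',(M.T@(np.array(t)-s['eef_pos'])).round(1))
E
python3 - <<'E'
from m import *
rel([544.5,-348.5,25])
# scene view check: white jar lid in scene
S=np.load('/tmp/scene.npz');hsv=cv2.cvtColor(S['im'],cv2.COLOR_RGB2HSV)
m=((hsv[...,2]>170)&(hsv[...,1]<60)).astype(np.uint8)
n,l,st,ce=cv2.connectedComponentsWithStats(m)
for i in range(1,n):
    x,y=ce[i]
    if 180<x<340 and 150<y<260 and st[i,4]>25: print(ce[i].round(1),st[i],onz('scene',x,y,51).round(1),onz('scene',x,y,88).round(1))
# depth-based rim: points with z 46..54 near cradle 1, both cams
for nm in('top','scene'):
    D=np.load(f'/tmp/{nm}.npz')['d'];p=viewer.camera_params(nm);E=np.array(p['extrinsics'])
    K=np.array([[p['fx'],0,p['cx']],[0,p['fy'],p['cy']],[0,0,1]]);v,u=np.mgrid[:384,:512]
    q=cv2.undistortPoints(np.stack([u,v],-1).reshape(-1,1,2).astype(float),K,np.array(p['dist'],float)).reshape(384,512,2)
    P=np.stack([q[...,0]*D,-q[...,1]*D,-D],-1)@E[:3,:3].T+E[:3,3]
    for c,r,z0,z1 in(((578.6,-19.2),40,46,55),((544.5,-348.5),30,45,57),((560,-97),35,80,95),((541,-175),35,80,95)):
        k=(np.hypot(P[...,0]-c[0],P[...,1]-c[1])<r)&(P[...,2]>z0)&(P[...,2]<z1)
        if k.sum()<5: print(nm,c,k.sum());continue
        (cx,cy),rr=cv2.minEnclosingCircle(P[k][:,:2].astype(np.float32));print(nm,k.sum(),round(cx,1),round(cy,1),round(rr,1),P[k].mean(0).round(1))
E
```

```text
t 1.7667 p [ 481.4 -390.7  222.3] q [-0.79  0.48  1.57 -0.    1.09 -0.56] F [-0.7 -0.3 -0.7] w 0.8021975052625279
yaw_y -13.13 tilt z [-5.e-04  4.e-04 -1.e+00]
tool delta [ 55.4  52.  197.3]
[317.6 162.3] [310 158  16   9 113] [ 543.  -346.9   51. ] [ 514. -287.   88.]
[229.8 180.6] [218 174  24  13 189] [ 663.7 -173.6   51. ] [ 625.9 -126.4   88. ]
[277.6 182.1] [269 177  18  11 158] [ 574.4 -224.1   51. ] [ 543.1 -173.2   88. ]
[247.3 197.4] [238 192  20  12 181] [ 594.4 -140.7   51. ] [561.7 -95.9  88. ]
[215.5 232.7] [201 223  29  17 261] [576.4 -14.8  51. ] [545.   20.8  88. ]
top 85 583.3 -18.1 25.9 [586.  -18.2  50.3]
top 173 546.0 -348.0 19.5 [ 545.3 -347.6   51. ]
top 179 564.5 -96.5 18.9 [563.8 -96.8  88.4]
top 178 545.8 -174.0 18.8 [ 545.5 -174.1   88.3]
scene 182 581.4 -18.6 27.0 [581.4 -18.6  49.2]
scene 140 543.5 -348.0 20.2 [ 542.  -345.4   50.5]
scene 235 562.6 -96.9 19.9 [560.5 -93.8  87.3]
scene 208 544.3 -172.5 20.5 [ 542.  -171.3   87.3]
```

Call:
move_arm([
  [[20,20,10,0,0,0],[20,20,20,0,0,0],[16,12,30,0,0,0],[0,0,20,0,0,0],[0,0,0,0,0,0]],
])

```text
t: 2.18
eef_pos: [544.1, -346.2, 138.2]
eef_rot: [0.784, 0.621, -0.001, -0.003]
ft_force: [-0.5, -0.1, 0.1]
width: 0.8
finger_force: 0.0
```

```bash
python3 - <<'E'
from m import *
rel([545,-348,25])
im,_=snap('scene');im2,_=snap('top')
c=np.hstack([cv2.resize(im[90:240,230:400],(400,353)),cv2.resize(im2[150:270,270:400],(400,353))])
cv2.imwrite('pics/pre.png',c[...,::-1])
E
```

```text
t 2.1833 p [ 544.1 -346.2  138.2] q [-0.67  0.61  1.59 -0.    0.95 -0.44] F [-0.5 -0.1  0.1] w 0.8004473272592803
yaw_y -13.23 tilt z [-0.0055  0.0042 -1.    ]
tool delta [ -1.9   2.  113.2]
```

View pics/pre.png

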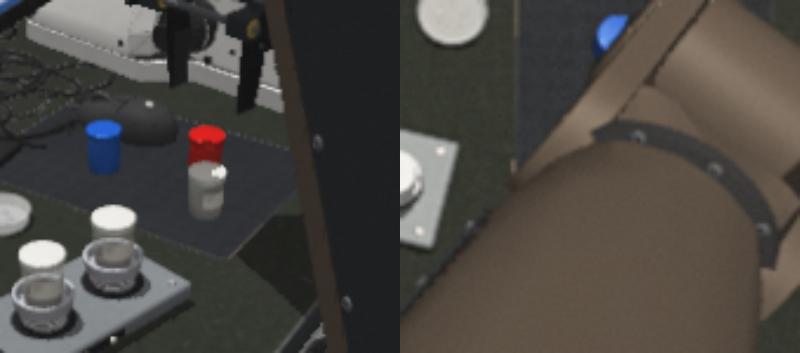

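The fingers are open above the white jar (left crop: jar near (207,190), red one behind it). The arm hides it in the top view. Descending.

Call:
move_arm([
  [[-1,0,30,0,0,0],[0,0,30,0,0,0],[0,0,12,0,0,0],[0,0,0,0,0,0],[0,0,0,0,0,0]],
])

```text
t: 2.7
eef_pos: [544.9, -349.9, 72.0]
eef_rot: [0.784, 0.621, 0.0, 0.001]
ft_force: [0.1, 0.3, 0.1]
width: 0.798
finger_force: 0.0
```

```bash
python3 -c "
from m import *
rel([545,-348,25])"
```

```text
t 2.7 p [ 544.9 -349.9   72. ] q [-0.67  0.69  1.63 -0.    0.82 -0.44] F [0.1 0.3 0.1] w 0.7981262190652706
yaw_y -13.27 tilt z [ 8.e-04 -7.e-04 -1.e+00]
tool delta [ 1.9 -0.4 47. ]
```

Call:
move_arm([
  [[1.9,0,16,0,0,0],[0,0,16,0,0,0],[0,0,15,0,0,0],[0,0,0,0,0,0],[0,0,0,0,0,0]],
])

```text
t: 3.12
eef_pos: [545.6, -347.9, 25.2]
eef_rot: [0.784, 0.621, 0.0, 0.001]
ft_force: [0.8, -0.2, 1.1]
width: 0.802
finger_force: 0.0
```

Call:
move_arm([
  [[0,0,0,0,0,0],[0,0,0,0,0,0],[0,0,0,0,0,0],[0,0,0,0,0,0],[0,0,0,0,0,0]],
], jaw=0, force=30)

```text
t: 3.53
eef_pos: [545.3, -347.4, 24.1]
eef_rot: [0.784, 0.621, 0.0, 0.0]
ft_force: [0.1, -0.1, 0.1]
width: 0.503
finger_force: 0.0
```

Call:
move_arm([
  [[0,0,0,0,0,0],[0,0,0,0,0,0],[0,0,0,0,0,0],[0,0,0,0,0,0],[0,0,0,0,0,0]],
])

```text
t: 3.95
eef_pos: [545.2, -347.4, 23.7]
eef_rot: [0.784, 0.621, -0.0, 0.0]
ft_force: [-1.7, 0.1, 0.9]
width: 0.382
finger_force: 30.0
```

Call:
move_arm([
  [[0,0,-10,0,0,0],[0,0,-25,0,0,0],[0,0,-30,0,0,0],[0,0,-30,0,0,0],[0,0,-15,0,0,0]],
])

```text
t: 4.37
eef_pos: [545.8, -347.8, 137.8]
eef_rot: [0.784, 0.621, 0.0, 0.002]
ft_force: [-0.1, 0.4, -0.3]
width: 0.38
finger_force: 30.0
```

Call:
move_arm([
  [[10,0,-5,0,0,0],[20,0,0,0,0,0],[25,-4,0,0,0,0],[25,-4,0,0,0,0],[25,-4,0,0,0,0]],
])

```text
t: 4.78
eef_pos: [557.0, -240.5, 137.9]
eef_rot: [0.784, 0.621, -0.0, -0.001]
ft_force: [0.6, 0.1, -1.2]
width: 0.379
finger_force: 30.0
```

Call:
move_arm([
  [[25,-4,0,0,0,0],[25,-4,0,0,0,0],[25,-4,0,0,0,0],[25,-4,0,0,0,0],[25,-4,0,0,0,0]],
])

```text
t: 5.2
eef_pos: [565.9, -114.1, 138.0]
eef_rot: [0.784, 0.621, -0.0, -0.001]
ft_force: [0.6, 0.7, -1.3]
width: 0.378
finger_force: 30.0
```

Call:
move_arm([
  [[25,-4,0,0,0,0],[25,-3,0,0,0,0],[25,0,0,0,0,0],[15,0,0,0,0,0],[8,0,0,0,0,0]],
])

```text
t: 5.62
eef_pos: [581.7, -16.6, 138.0]
eef_rot: [0.783, 0.622, -0.0, -0.001]
ft_force: [-0.6, -0.3, -1.7]
width: 0.376
finger_force: 30.0
```

Call:
move_arm([
  [[0,0,0,0,0,0],[0,0,0,0,0,0],[0,0,0,0,0,0],[0,0,0,0,0,0]],
])

```text
t: 5.95
eef_pos: [581.9, -20.0, 138.5]
eef_rot: [0.784, 0.621, -0.0, -0.0]
ft_force: [-0.8, -0.2, -0.6]
width: 0.381
finger_force: 30.0
```

```bash
python3 - <<'E'
from m import *
rel([582.2,-19,120])
im,_=snap('scene');im2,_=snap('top')
c=np.hstack([cv2.resize(im[130:280,150:320],(400,353),interpolation=2),cv2.resize(im2[130:250,160:290],(400,353),interpolation=2)])
cv2.imwrite('pics/hov.png',c[...,::-1])
E
```

```text
t 5.95 p [581.9 -20.  138.5] q [-0.15  0.53  1.75 -0.    0.86  0.08] F [-0.8 -0.2 -0.6] w 0.3810668278604065
yaw_y -13.28 tilt z [-3.e-04 -1.e-04 -1.e+00]
tool delta [ 1.   0.  18.5]
```

View pics/hov.png

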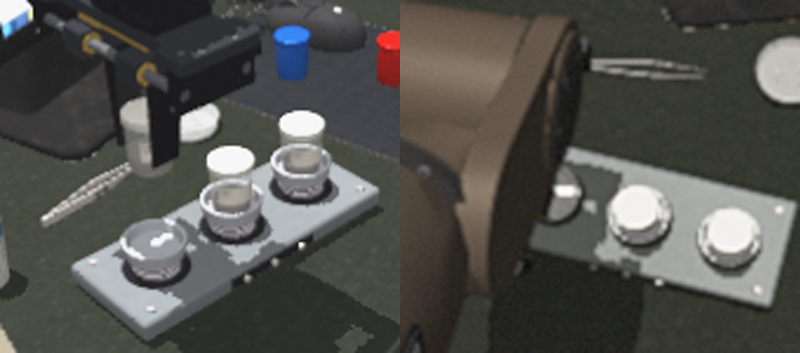

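The jar hangs upright in the gripper (left crop, about (148,135)), with the empty cradle at (155,250). Lowering to just above the rim for a closer check.

Call:
move_arm([
  [[1,0,20,0,0,0],[0,0,20,0,0,0],[0,0,18,0,0,0],[0,0,0,0,0,0],[0,0,0,0,0,0]],
])

```text
t: 6.47
eef_pos: [582.1, -18.5, 80.3]
eef_rot: [0.784, 0.621, -0.001, -0.001]
ft_force: [-0.3, 0.6, -1.3]
width: 0.379
finger_force: 30.0
```

```bash
python3 - <<'E'
from m import *
rel([582.2,-19,60.7])
im,D=snap('scene')
cv2.imwrite('pics/low.png',cv2.resize(im[165:265,165:285],(720,600),interpolation=2)[...,::-1])
# project expected rim circle and jar outline centres
E
```

```text
t 6.4667 p [582.1 -18.5  80.3] q [-0.15  0.61  1.8  -0.    0.74  0.09] F [-0.3  0.6 -1.3] w 0.3791913222065152
yaw_y -13.26 tilt z [-1.5e-03  1.0e-04 -1.0e+00]
tool delta [-0.5  0.2 19.6]
```

View pics/low.png

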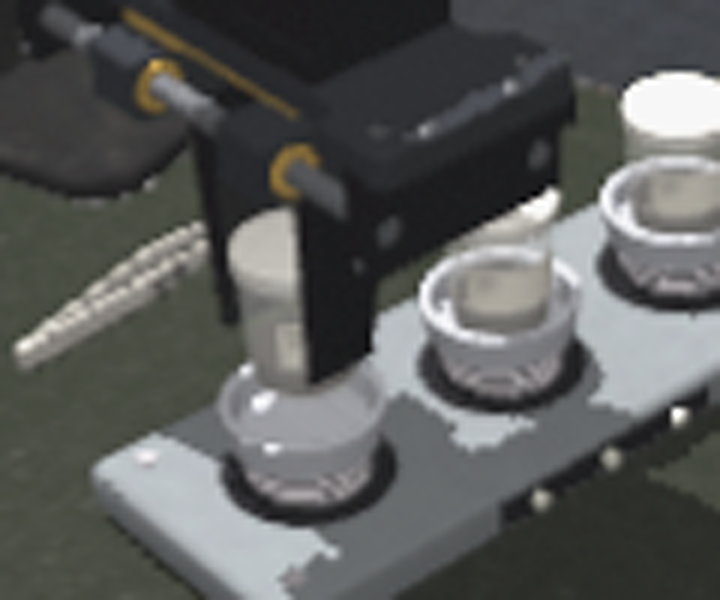

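The jar bottom (centre about x=302 in the crop) sits over the ring centre (about 302). Inserting in small steps while watching the force.

Call:
move_arm([
  [[-0.4,0,5,0,0,0],[0,0,5,0,0,0],[0,0,4,0,0,0],[0,0,0,0,0,0],[0,0,0,0,0,0]],
], force=40)

```text
t: 6.93
eef_pos: [582.2, -18.5, 66.5]
eef_rot: [0.784, 0.621, -0.0, -0.0]
ft_force: [-0.4, -0.2, -1.5]
width: 0.378
finger_force: 40.0
```

Call:
move_arm([
  [[0,0,2,0,0,0],[0,0,2,0,0,0],[0,0,1,0,0,0],[0,0,0,0,0,0],[0,0,0,0,0,0]],
])

```text
t: 7.35
eef_pos: [582.3, -18.5, 61.6]
eef_rot: [0.784, 0.621, -0.0, 0.0]
ft_force: [0.2, -0.6, -0.2]
width: 0.378
finger_force: 40.0
```

Call:
move_arm([
  [[0,0,2,0,0,0],[0,0,1,0,0,0],[0,0,1,0,0,0],[0,0,0,0,0,0],[0,0,0,0,0,0]],
])

```text
t: 7.77
eef_pos: [582.4, -18.5, 57.8]
eef_rot: [0.784, 0.621, 0.0, 0.0]
ft_force: [-0.3, 0.5, 4.0]
width: 0.375
finger_force: 40.0
```

Call:
move_arm([
  [[0,0,2,0,0,0],[0,0,2,0,0,0],[0,0,2,0,0,0],[0,0,0,0,0,0],[0,0,0,0,0,0]],
])

```text
t: 8.18
eef_pos: [582.4, -18.5, 51.6]
eef_rot: [0.784, 0.621, 0.0, 0.0]
ft_force: [-0.4, 0.9, 5.9]
width: 0.379
finger_force: 40.0
```

Call:
move_arm([
  [[0,0,1,0,0,0],[0,0,1,0,0,0],[0,0,0,0,0,0],[0,0,0,0,0,0],[0,0,0,0,0,0]],
])

```text
t: 8.6
eef_pos: [582.4, -18.5, 49.8]
eef_rot: [0.784, 0.621, 0.0, 0.0]
ft_force: [-1.8, 0.7, 7.7]
width: 0.379
finger_force: 40.0
```

Call:
move_arm([
  [[0,0,1,0,0,0],[0,0,0.5,0,0,0],[0,0,0,0,0,0],[0,0,0,0,0,0],[0,0,0,0,0,0]],
])

```text
t: 9.02
eef_pos: [582.5, -18.5, 48.7]
eef_rot: [0.784, 0.621, 0.0, 0.0]
ft_force: [-3.8, -0.3, 12.4]
width: 0.377
finger_force: 40.0
```

Call:
move_arm([
  [[0,0,0.6,0,0,0],[0,0,0,0,0,0],[0,0,0,0,0,0],[0,0,0,0,0,0],[0,0,0,0,0,0]],
], force=50)

```text
t: 9.43
eef_pos: [582.5, -18.5, 48.6]
eef_rot: [0.784, 0.621, 0.0, 0.0]
ft_force: [-4.5, 0.9, 18.0]
width: 0.373
finger_force: 50.0
```

```bash
python3 - <<'E'
from m import *
rel([582.2,-19,48.7])
im,D=snap('scene')
cv2.imwrite('pics/end.png',cv2.resize(im[165:265,165:285],(720,600),interpolation=2)[...,::-1])
E
```

```text
t 9.4333 p [582.5 -18.5  48.6] q [-0.15  0.66  1.82 -0.    0.67  0.09] F [-4.5  0.9 18. ] w 0.37322672732500334
yaw_y -13.22 tilt z [ 1.2e-03 -3.0e-04 -1.0e+00]
tool delta [-0.5 -0.2 -0.1]
```

View pics/end.png

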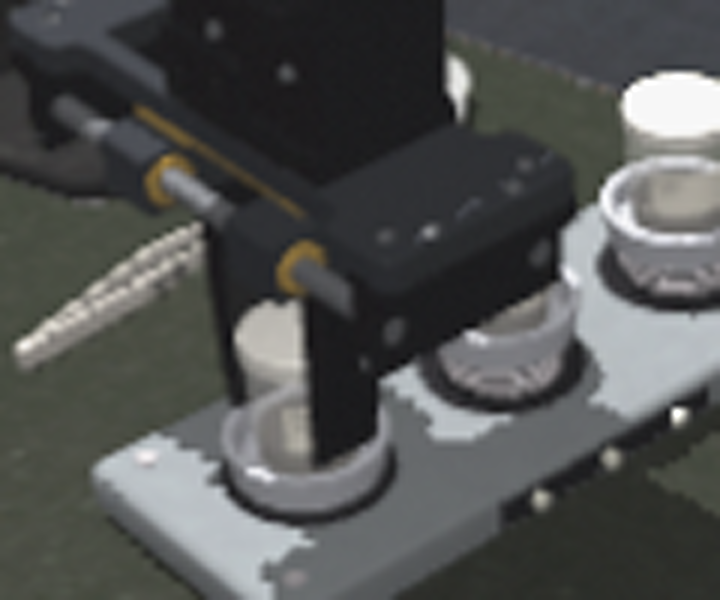

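The crop shows the cradle sunk into the housing, its rim now at about (305,450), with the jar upright in it. The force rose from 8 to 18 N with no more travel at 12 mm of stroke, so the cradle is on its stop. Handing in.

```bash
python3 -c "
from h import *
print(workorder.job_done())"
```

```text
the job is handed in; nothing more can be done
None
```

The spare jar is in the empty cradle (cradle 1), upright and pressed home on its stop; I handed the job in at about 9.5 s with the arm still holding it down at about 18 N; no verdict came back.

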